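# Open the tip-box loader and hold its cam lift at the top

### The arm

A 7-joint arm with a two-finger parallel gripper is mounted at the origin on a cart in front of the work surface, level with it; the furniture and walls round the work are solid. World frame = base frame: x ahead of the robot, y to its left, z up, the work surface at z = 0. Lengths are in m, angles in degrees, forces in N, time in s.
With the tool pointing down it reaches from about 0.425 to 0.875 m from the base axis. Payload 4.7 kg.
Tool frame: the origin (TCP) lies at the very end of the fingers, on their centre line; the grasp point (between the pads) lies env.grip_point_offset behind it (env.grip_point_offset is the distance from the TCP to the grasp point, in m); z points along the fingers, y is the direction in which the jaws open and shut (so a half turn about z gives the same grasp; the last joint's range is limited). The gripper opens to 87 mm and grips with 3 to 60 N. Pads are 19 mm wide; open, the fingers measure 117 mm over their backs; the gripper's body (75 mm by 190 mm) begins 51 mm behind the grasp point.
Start: joints at [-63.822, 18.392, -4.016, 83.108, 1.295, 78.541, -3.26], TCP at [0.279, 0.587, 0.187] pointing down, gripper open.
Joint ranges: [-163.93, 163.93], [-17.29, 119.83], [-79.2, 71.16], [3.27, 140.29], [-89.18, 269.18], [5.43, 117.66], [-154.24, 154.24]. Speed limits (degrees/s): [147.25, 147.25, 180, 180, 180, 180, 180].

### API

Orientations are given as [roll, pitch, yaw] about the fixed x, y, z axes, in that order (R = Rz(yaw) Ry(pitch) Rx(roll)).
In Python, from cell import env gives the robot as it stands.
- The arm moves only by the tool send_rows, never from a script. Its argument "plan" is a list of rows, each a list of 7 numbers: the finger opening in mm, from 0 to 87, then the shift along the tool's x, y, z in mm, then the turn, a rotation vector about the tool's x, y, z in rad. A call has 1 to 12 rows; each row shifts and turns the commanded pose from where the row before left it, along the tool's axes as they then stand; what a row does not reach is not made up. A row lasts 1/10 s, in which the tool goes at most 50 mm and 8.59 degrees, less where a joint would pass 70% of its speed; a pose out of reach is approached as far as the arm can. A call is refused whole if a number of a shift passes 50 or a number of a turn 0.15, either way. A call with a gripper value outside its range is refused whole. The fingers move at their own pace and stop on an object; "grip_force" is the grip in N (left out, the last holds). Time passes only in rows, so rows that do not move let the fingers close. It gives the time, the measured TCP pose, the force and the opening at its end, in the units of the state.
- env.get_obs(): the state, without advancing time (a new reading comes with each control period).
- env.read_camera(name): name is "side" or "top" or "wrist"; returns the picture (384x512x3 uint8, red, green, blue); there is no depth.
- env.get_calibration(name): a dict with "fx", "fy", "cx", "cy" (pixels), "extrinsics" (4x4, takes a point from camera to world coordinates). Camera axes: x right, y down, z forward; pixel columns grow to the right and rows downward; lengths in m; the calibration is good to about 2 mm. A picture is of the moment at which its call begins: read the wrist's pose just before it. get_calibration takes no time and is no camera call; for the wrist camera it gives the pose at the moment of the call.
- env.sign_off(): hands the job in, once; it reports no verdict.
Trained networks look in the newest picture that a camera, given by its name, has taken for a name from the list of things; names that differ only in an ending like _2 or _b are one class to them, and where a whole thing is asked for, a point or a joint stands for the part that bears it (a point fixed in the world has none). Each returns a list of dicts, best first, with "confidence" (0 to 1); they miss things now and then, are a little off and sometimes report something else, mostly with a low value. They report only what shows in the picture. A call takes as long as a camera call.
- env.regions_of(camera, query): "region" (384x512 bool, what is visible of it) and "rect" ([left, top, right, bottom] in pixels, round what is visible of it).
The state is a dict: "time_s": time; "qpos": joint angles; "joint_velocities": joint speeds; "effort": joint torques, N m; "tool_pos": TCP position; "tool_rot": TCP orientation; "force": force on the tool from outside, world axes, zero at the start; "wrist_torque": the same for the moment, N m; "grip_width": finger opening in m.
Only numpy, scipy, OpenCV 4.12 (cv2) and the standard library are available. Lean on these libraries where they do the work, as an engineer would, in place of code of your own. Each camera call takes 0.05 s, during which the arm holds its last target. There are 200 camera calls.

### The job

Pull the blue-fronted drawer of the white tip-box loader out to its stop. Then swing the red-handled cam lever at the loader's right side up until it stands straight up, the cam's highest point, so that the lift plate raises the tip box out of its nest in the drawer. The lever springs back if released, so finish still holding it there; do not lift the box by hand, and leave the other things on the bench standing where they are.

Things in the scene. Friction and masses are not known exactly. Their poses are not given: they have to be found in the camera images.
- loader: Loader bolted to the bench (fixed in an episode): base 262 x 150 x 8 mm with two rails 54 mm high; a white hood 157 mm wide and 170 mm high covers its rear, from 56 to 184 mm along its +x. Origin on the bench below the centre of the lift; its -x axis is the way the drawer comes out (roughly towards the robot), +y left, z up. Its yaw varies.
- drawer (a joint): Drawer travel in m: 0 closed, 0.11 at its outer stop; slides along the loader's -x, stays where it is left (friction about 1.5 N).
- drawer_handle (a point): Middle of the drawer's steel bar handle: bar 12 mm thick and 64 mm long along the loader's y, 136 mm above the bench, its axis 42 mm in front of the blue drawer front (front 152 mm wide, top edge 161 mm above the bench). A leg at each end joins it to the front; open above and below.
- cam (a joint): Cam lever angle in rad: 0 at rest (lever points to the loader's -x and 25 degrees above level), grows as the grip swings up and over towards +x; at 1.134 (65 degrees) it stands straight up and the lift is highest; stop at 1.65, past the top, where the lift has sunk again. A spring returns it to 0: about 0.08 N m at rest, 0.25 N m (2.5 N at the grip) when upright.
- lever_grip (a point): Middle of the lever's red round grip: 20 mm thick, parallel to the loader's y, reaching from 46 mm on the -y (outer) side of this point to 38 mm on its +y side where it joins the flat 8 mm steel lever arm. 100 mm from the lever's axis; it is 74 mm above the bench at rest, 132 mm when upright, with nothing beside it.
- lever_axis (a point): Fixed point on the lever's axis of rotation, 32 mm above the bench, in the plane in which lever_grip swings. The axis is the loader's y. Upright lever: lever_grip 100 mm straight above this point.
- lift_top (a point): Centre of the top of the steel lift plate, 74 x 78 mm, below the opened drawer's floor; 59.5 mm above the bench at rest, 22 mm higher with the lever upright. It rises through a window in the drawer's floor, which is over it only when the drawer is at its stop.
- tip_box: Pipette tip box, white with a blue lid, 91 x 123 x 81 mm, about 0.16 kg, standing loose in the drawer's nest (lips 9 mm high). Origin at the centre of its underside: 63.5 mm above the bench in the drawer, about 81 mm when lifted.
- capped_bottle: Bystander: clear bottle with a dark blue cap, diameter 69 mm, height 177 mm; origin at the centre of its underside.
- beaker: Bystander: beaker with wine-coloured contents, diameter 74 mm, height 88 mm; origin at the centre of its underside.
- jar: Bystander: wide jar with a white lid, diameter 73 mm, height 77 mm; origin at the centre of its underside.
- blue_jar: Bystander: small jar with a blue cap, diameter 44 mm, height 77 mm; origin at the centre of its underside.

How it is judged:
By the outcome, as a careful person would: the job done as asked, in the order asked, and still so for the second after the job is handed in, while the arm keeps its last pose, push and grip.
It also fails if it takes over 51 s, if anything falls off the work surface, if the arm or the gripper's body presses on something with over 40 N, if the wrist force passes 120 N, or if a joint passes its speed limit or range.

## Working session

There is one attempt and no reset: what is moved stays moved. The work goes in short steps, Python scripts to look and compute and a tool call to move; the robot and the scene stay as the last step left them, time stands still between calls to the robot, and variables do not carry over. Pictures are saved under pics/ and viewed, about 8 in all and at most 12, crops included, and the job is handed in when it is done.

Besides the shell and the picture viewer there is one more tool, called after "Emit:" in YAML: its name, and indented under it one key for each argument. send_rows: Moves the arm, as the interface text tells. Its arguments: {"type":"object","properties":{"plan":{"type":"array"},"grip_force":{"type":"number"}},"required":["plan"]}

```bash
ls; mkdir -p pics
python3 - <<'E'
from cell import env
import cv2,numpy as np
np.set_printoptions(precision=3,suppress=True)
o=env.get_obs();print(o['time_s'],o['tool_pos'],o['tool_rot'],o['grip_width'],env.grip_point_offset)
ims=[]
for c in('side','top'):
    im=env.read_camera(c);cv2.imwrite(f'pics/{c}0.png',im[:,:,::-1]);k=env.get_calibration(c)
    print(c,k['fx'],k['fy'],k['cx'],k['cy']);print(np.array(k['extrinsics']))
    for q in('drawer_handle','lever_grip','drawer','tip_box','loader','capped_bottle','beaker','jar','blue_jar'):
        for r in env.regions_of(c,q)[:2]:
            ys,xs=np.nonzero(r['region']);print(q,round(r['confidence'],2),r['rect'],xs.mean().round(1),ys.mean().round(1))
a=cv2.imread('pics/side0.png');b=cv2.imread('pics/top0.png')
E
```

```text
pics
0.0 [0.278 0.587 0.186] [-179.89     0.005  154.632] 0.08717139765255152 0.0187
side 363.67360425828736 363.67360425828736 258.37544983924505 190.44844181494327
[[ 0.999 -0.026  0.046  0.504]
 [-0.052 -0.625  0.779 -0.965]
 [ 0.009 -0.78  -0.625  0.893]
 [ 0.     0.     0.     1.   ]]
drawer_handle 0.72 [254.8, 179.7, 274.8, 225.1] 264.7 200.3
lever_grip 0.89 [219.2, 222.3, 256.3, 243.6] 233.5 232.1
drawer 0.7 [251.0, 176.5, 269.6, 226.8] 264.6 197.4
drawer 0.57 [212.9, 170.7, 312.5, 247.9] 272.8 211.5
loader 0.82 [215.9, 174.3, 311.3, 245.5] 273.5 211.3
capped_bottle 0.76 [269.4, 121.8, 282.1, 162.7] 274.9 143.9
capped_bottle 0.49 [235.5, 300.6, 266.1, 336.5] 250.8 317.5
beaker 0.75 [230.0, 135.6, 245.3, 162.0] 237.3 147.1
jar 0.83 [238.0, 300.8, 266.9, 337.2] 250.8 317.6
blue_jar 0.69 [281.8, 315.7, 300.3, 342.6] 290.4 329.4
top 408.8994816931585 408.8994816931585 257.1000673557118 200.93075364458298
[[-0.034 -0.978  0.205  0.259]
 [-0.999  0.032 -0.011 -0.002]
 [ 0.004 -0.205 -0.979  1.547]
 [ 0.     0.     0.     1.   ]]
drawer_handle 0.88 [243.0, 186.4, 283.1, 202.2] 264.2 193.7
lever_grip 0.58 [285.7, 208.7, 309.3, 238.3] 294.0 230.7
drawer 0.93 [243.1, 186.2, 285.5, 202.8] 264.5 193.6
tip_box 0.3 [238.8, 148.8, 310.4, 241.0] 266.0 192.6
loader 0.58 [241.8, 150.5, 307.9, 242.0] 265.8 192.1
capped_bottle 0.63 [146.5, 170.6, 172.1, 199.1] 156.6 182.6
beaker 0.73 [133.5, 217.1, 158.4, 236.3] 145.6 226.4
beaker 0.2 [242.4, 147.9, 312.7, 241.4] 266.1 191.9
jar 0.81 [358.2, 199.6, 383.2, 223.4] 369.1 211.3
blue_jar 0.59 [367.3, 181.4, 385.2, 192.7] 374.5 185.9
```

View pics/side0.png

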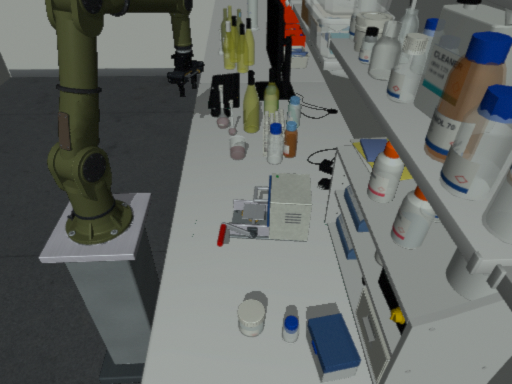

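View pics/top0.png

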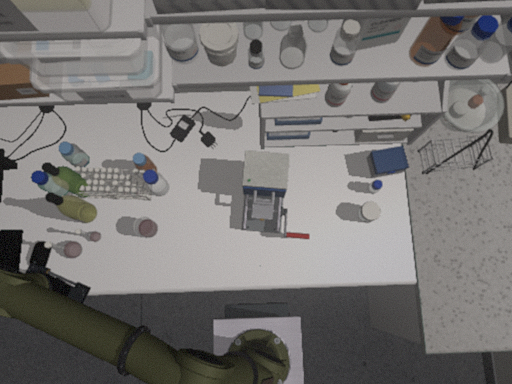

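The side view shows the loader at about (213–312, 170–248) with the red grip at (222,235). In the top view the blue front is near (264,187) and the red grip is at (298,236). I'll enlarge both next.

```bash
cat > h.py <<'E'
from cell import env
import cv2,numpy as np
np.set_printoptions(precision=4,suppress=True)
def cal(c):
    k=env.get_calibration(c);return k,np.array(k['extrinsics'])
def ray(c,u,v):
    k,E=cal(c);d=E[:3,:3]@np.array([(u-k['cx'])/k['fx'],(v-k['cy'])/k['fy'],1]);return E[:3,3],d
def atz(c,u,v,z):
    o,d=ray(c,u,v);return o+d*(z-o[2])/d[2]
def proj(c,P):
    k,E=cal(c);p=E[:3,:3].T@(np.asarray(P,float)-E[:3,3]);return k['fx']*p[0]/p[2]+k['cx'],k['fy']*p[1]/p[2]+k['cy']
def tri(obs):
    A=np.zeros((3,3));b=np.zeros(3)
    for c,u,v in obs:
        o,d=ray(c,u,v);d/=np.linalg.norm(d);M=np.eye(3)-np.outer(d,d);A+=M;b+=M@o
    return np.linalg.solve(A,b)
E
python3 - <<'E'
from h import *
a=cv2.imread('pics/side0.png');b=cv2.imread('pics/top0.png')
A=cv2.resize(a[165:255,205:320],None,fx=5,fy=5,interpolation=3)
B=cv2.resize(b[145:245,233:318],None,fx=6,fy=6,interpolation=3)
cv2.imwrite('pics/c1.png',A);cv2.imwrite('pics/c2.png',B)
for n,im in(('side',a),('top',b)):
    h=im.astype(int);m=(h[:,:,2]>120)&(h[:,:,1]<70)&(h[:,:,0]<70)
    m[:165]=0;m[255:]=0;m[:,:200]=0;m[:,330:]=0
    ys,xs=np.nonzero(m);print(n,len(xs),xs.min(),xs.max(),ys.min(),ys.max(),xs.mean(),ys.mean(),cv2.minAreaRect(np.c_[xs,ys].astype(np.float32)))
E
```

```text
side 45 217 223 224 245 220.06666666666666 237.8 ((219.9488983154297, 234.47100830078125), (5.098206996917725, 21.233768463134766), 3.012787342071533)
top 70 287 308 233 237 297.3285714285714 235.11428571428573 ((297.5409851074219, 235.04920959472656), (21.18536376953125, 3.4403581619262695), 5.19442892074585)
```

View pics/c1.png

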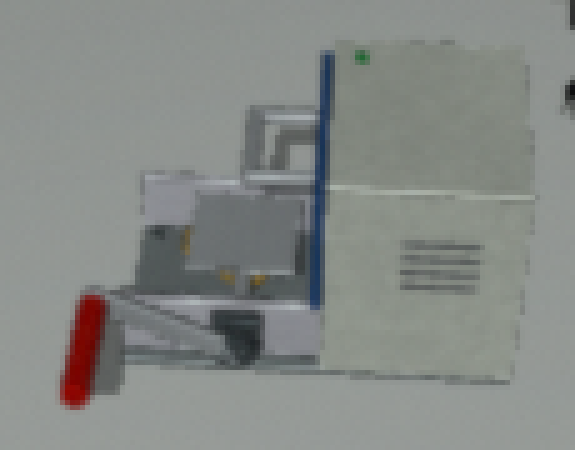

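View pics/c2.png

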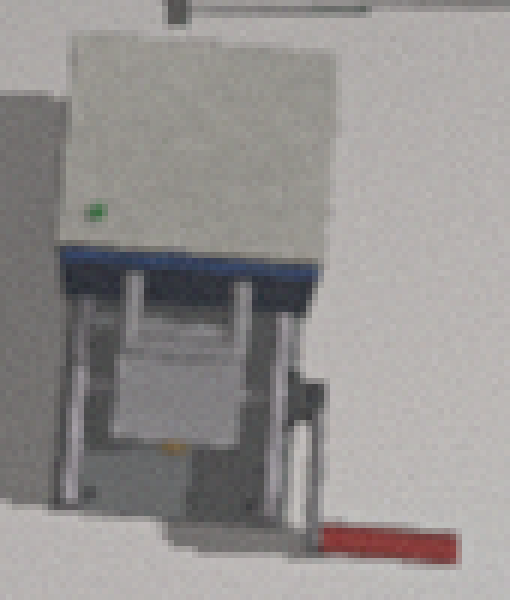

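Run:
```python
from h import *
from scipy.optimize import least_squares
T=lambda x,y:('top',(x+.5)/6+233-.5,(y+.5)/6+145-.5)
S=lambda x,y:('side',(x+.5)/5+205-.5,(y+.5)/5+165-.5)
g1=tri([T(320,539),S(95,295)]);g2=tri([T(458,548),S(75,403)])
print('grip ends',g1,g2,np.linalg.norm(g1-g2))
h1=tri([T(135,343),S(254,112)]);h2=tri([T(243,343),S(250,180)]);print('handle',h1,h2)
W=.0785
obs=[((.184,W,.17),T(70,32)),((.184,-W,.17),T(338,55)),((.184,W,.17),S(527,45)),((.184,-W,.17),S(535,197)),((.184,-W,0.004),S(513,383)),((.056,-W,.17),S(330,187))]
def L(p,P):
    c,s=np.cos(p[2]),np.sin(p[2]);return np.array([p[0]+c*P[0]-s*P[1],p[1]+s*P[0]+c*P[1],P[2]])
f=lambda p:np.concatenate([np.array(proj(o[0],L(p,P)))-o[1:] for P,o in obs])
r=least_squares(f,[.55,0,0]);p=r.x;print(p,np.degrees(p[2]));print(r.fun.reshape(-1,2))
c,s=np.cos(p[2]),np.sin(p[2])
inv=lambda P:np.array([c*(P[0]-p[0])+s*(P[1]-p[1]),-s*(P[0]-p[0])+c*(P[1]-p[1]),P[2]])
for P in(g1,g2,h1,h2):print('loc',inv(P))
for x,y in((62,248),(318,265)):print('front edge',inv(atz(*T(x,y),.161)))
for x,y in((135,343),(243,343)):print('bar136',inv(atz(*T(x,y),.136)))
for x,y in((254,107),(250,183)):print('bar136',inv(atz(*S(x,y),.136)))
```

```text
grip ends [ 0.4414 -0.1175  0.0804] [ 0.4324 -0.2015  0.0714] 0.08499938682237328
handle [ 0.5501 -0.0103  0.1427] [ 0.5468 -0.0739  0.1378]
[ 0.5426 -0.0359 -0.1146] -6.5642034773842335
[[ 0.2626 -0.3781]
 [-0.0615 -0.7368]
 [-0.4616 -0.0668]
 [ 0.3501 -0.2186]
 [-0.2679  0.3026]
 [-0.6151 -0.2083]]
loc [-0.0913 -0.0925  0.0804]
loc [-0.0906 -0.1771  0.0714]
loc [0.0045 0.0263 0.1427]
loc [ 0.0085 -0.0372  0.1378]
front edge [0.0539 0.073  0.161 ]
front edge [ 0.0559 -0.0761  0.161 ]
bar136 [0.0063 0.0265 0.136 ]
bar136 [ 0.0115 -0.0367  0.136 ]
bar136 [0.0031 0.04   0.136 ]
bar136 [ 0.006  -0.0393  0.136 ]
```

```bash
cat >> h.py <<'E'
from scipy.spatial.transform import Rotation as R
LP=[.5426,-.0359,np.radians(-6.56)]
def L(P,p=LP):
    c,s=np.cos(p[2]),np.sin(p[2]);return np.array([p[0]+c*P[0]-s*P[1],p[1]+s*P[0]+c*P[1],P[2]])
def Li(P,p=LP):
    c,s=np.cos(p[2]),np.sin(p[2]);d=np.asarray(P)-[p[0],p[1],0];return np.array([c*d[0]+s*d[1],-s*d[0]+c*d[1],P[2]])
def rows(tgt,yaw,n,open_,start=None):
    o=env.get_obs();p,r=start or (o['tool_pos'],o['tool_rot'])
    R0=R.from_euler('xyz',r,degrees=True);R1=R.from_euler('xyz',[180,0,yaw],degrees=True)
    w=(R0.inv()*R1).as_rotvec()/n;d=(np.asarray(tgt)-p)/n;q=R0
    for i in range(n):
        print([open_]+[float(x) for x in (q.inv().apply(d)*1000).round(1)]+[float(x) for x in w.round(4)],end=',\n')
        q=q*R.from_rotvec(w)
E
python3 - <<'E'
from h import *
t=L([.006,0,.34]);print(t)
rows([*t[:2],.378],83.44,18,30,([.278,.587,.378],[180,0,154.63]))
E
```

```text
[ 0.5486 -0.0366  0.34  ]
[30, -28.4, -24.9, -0.0, 0.0, -0.0, 0.069],
[30, -30.1, -22.8, -0.0, 0.0, -0.0, 0.069],
[30, -31.6, -20.7, -0.0, 0.0, -0.0, 0.069],
[30, -32.9, -18.5, -0.0, 0.0, -0.0, 0.069],
[30, -34.1, -16.2, -0.0, 0.0, -0.0, 0.069],
[30, -35.2, -13.8, -0.0, 0.0, -0.0, 0.069],
[30, -36.0, -11.3, -0.0, 0.0, -0.0, 0.069],
[30, -36.7, -8.8, -0.0, 0.0, -0.0, 0.069],
[30, -37.2, -6.3, -0.0, 0.0, -0.0, 0.069],
[30, -37.6, -3.7, -0.0, 0.0, -0.0, 0.069],
[30, -37.7, -1.1, -0.0, 0.0, -0.0, 0.069],
[30, -37.7, 1.5, 0.0, 0.0, -0.0, 0.069],
[30, -37.5, 4.1, 0.0, 0.0, -0.0, 0.069],
[30, -37.2, 6.7, 0.0, 0.0, -0.0, 0.069],
[30, -36.6, 9.3, 0.0, 0.0, -0.0, 0.069],
[30, -35.9, 11.8, 0.0, 0.0, -0.0, 0.069],
[30, -35.0, 14.2, 0.0, 0.0, -0.0, 0.069],
[30, -33.9, 16.6, 0.0, 0.0, -0.0, 0.069],
```

Emit:
send_rows:
  plan:
    - [30,0,0,-48,0,0,0]
    - [30,0,0,-48,0,0,0]
    - [30,0,0,-48,0,0,0]
    - [30,0,0,-48,0,0,0]

```text
time_s: 1.4
tool_pos: [0.2784, 0.5869, 0.3817]
tool_rot: [180.0, 0.0, 154.6]
force: [-0.5, 0.7, -0.5]
grip_width: 0.0631
```

Emit:
send_rows:
  plan:
    - [30,-28.4,-24.9,0,0,0,0.069]
    - [30,-30.1,-22.8,0,0,0,0.069]
    - [30,-31.6,-20.7,0,0,0,0.069]
    - [30,-32.9,-18.5,0,0,0,0.069]
    - [30,-34.1,-16.2,0,0,0,0.069]
    - [30,-35.2,-13.8,0,0,0,0.069]
    - [30,-36.0,-11.3,0,0,0,0.069]
    - [30,-36.7,-8.8,0,0,0,0.069]
    - [30,-37.2,-6.3,0,0,0,0.069]
    - [30,-37.6,-3.7,0,0,0,0.069]

```text
time_s: 2.4
tool_pos: [0.4292, 0.2394, 0.3798]
tool_rot: [180.0, -0.0, 114.9]
force: [0.5, -0.4, -0.3]
grip_width: 0.0304
```

Emit:
send_rows:
  plan:
    - [30,-37.7,-1.1,0,0,0,0.069]
    - [30,-37.7,1.5,0,0,0,0.069]
    - [30,-37.5,4.1,0,0,0,0.069]
    - [30,-37.2,6.7,0,0,0,0.069]
    - [30,-36.6,9.3,0,0,0,0.069]
    - [30,-35.9,11.8,0,0,0,0.069]
    - [30,-35.0,14.2,0,0,0,0.069]
    - [30,-33.9,16.6,0,0,0,0.069]
    - [30,0,0,38,0,0,0]
    - [30,0,0,0,0,0,0]

```text
time_s: 3.4
tool_pos: [0.5465, -0.0371, 0.3368]
tool_rot: [-179.5, 0.1, 83.3]
force: [-0.2, 1.2, -1.1]
grip_width: 0.0302
```

Run:
```python
from h import *
o=env.get_obs();print(o['time_s'],o['tool_pos'],o['tool_rot'],o['qpos'])
k,E=cal('wrist');print(k['fx'],E);im=env.read_camera('wrist')[:,:,::-1].copy()
for P in((.006,.032,.136),(.006,-.032,.136),(.056,.0785,.17),(.056,-.0785,.17),(.048,.076,.161),(.048,-.076,.161),(-.0906,-.093,.074),(-.0906,-.177,.074)):
    u,v=proj('wrist',L(P));print(P,u,v);cv2.circle(im,(int(round(u)),int(round(v))),3,(0,255,0),1)
cv2.imwrite('pics/w1.png',cv2.resize(im,(768,576)))
```

```text
3.4 [ 0.5465 -0.0371  0.3368] [-179.51      0.0741   83.3291] [-27.6417   4.3882  31.0536  83.5303  -2.2199  93.1999  -3.4382]
341.92288497073747 [[ 0.9933 -0.1089 -0.0391  0.5567]
 [-0.1154 -0.9558 -0.2705  0.0381]
 [-0.0079  0.2732 -0.9619  0.5347]
 [ 0.      0.      0.      1.    ]]
(0.006, 0.032, 0.136) 266.21250683991656 136.99541914421025
(0.006, -0.032, 0.136) 266.05046190111796 190.01406742876517
(0.056, 0.0785, 0.17) 314.8228635369322 95.38019067655725
(0.056, -0.0785, 0.17) 309.1570912232223 236.59157016305704
(0.048, 0.076, 0.161) 306.000400239599 97.86991667221068
(0.048, -0.076, 0.161) 301.5277443961296 231.6161728487911
(-0.0906, -0.093, 0.074) 198.84024314853423 219.49373375889812
(-0.0906, -0.177, 0.074) 201.65612694811992 271.99195283547346
```

View pics/w1.png

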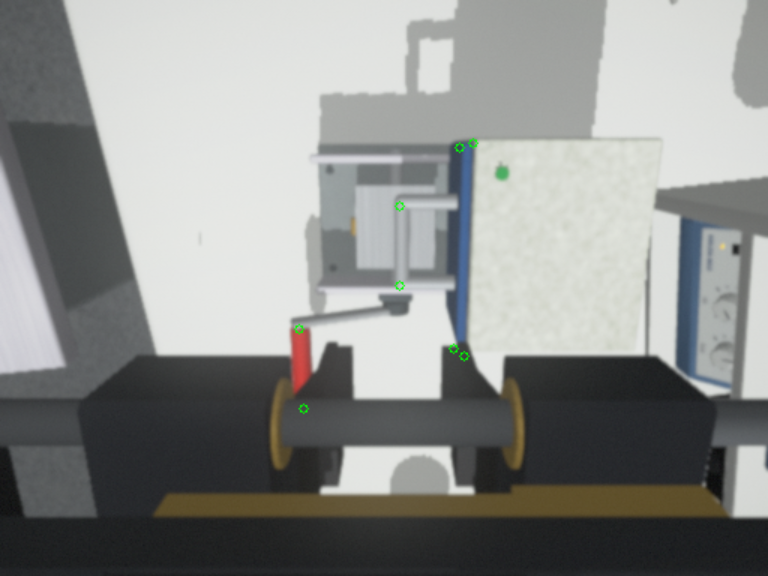

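The wrist view shows the bar at about (403, 205–285) and the front at (465). Both lie within about 2 mm of my projected points, so I'm descending.

Emit:
send_rows:
  plan:
    - [32,0,2,40,0,0,0]
    - [32,0,0,40,0,0,0]
    - [32,0,0,40,0,0,0]
    - [32,0,0,30,0,0,0]
    - [32,0,0,0,0,0,0]
    - [32,0,0,0,0,0,0]

```text
time_s: 4.05
tool_pos: [0.5522, -0.0353, 0.1936]
tool_rot: [179.9, -0.0, 83.6]
force: [0.2, 0.1, 1.0]
grip_width: 0.032
```

Run:
```python
from h import *
o=env.get_obs();print(o['time_s'],Li(o['tool_pos']),o['tool_rot'],o['force'])
```

```text
4.05 [0.0095 0.0017 0.1936] [179.8802  -0.0394  83.5767] [0.1746 0.0896 1.0198]
```

Local (0.0095, 0.002) is about 2 mm off, which is fine. I'll descend 74 mm and grip.

Emit:
send_rows:
  plan:
    - [32,0,-2,25,0,0,0]
    - [32,0,0,25,0,0,0]
    - [32,0,0,24,0,0,0]
    - [32,0,0,0,0,0,0]
    - [0,0,0,0,0,0,0]
    - [0,0,0,0,0,0,0]
    - [0,0,0,0,0,0,0]
    - [0,0,0,0,0,0,0]
  grip_force: 20

```text
time_s: 4.85
tool_pos: [0.5499, -0.0361, 0.1187]
tool_rot: [179.9, -0.0, 83.5]
force: [0.2, 0.5, -0.2]
grip_width: 0.0077
```

Emit:
send_rows:
  plan:
    - [0,0,0,0,0,0,0]
    - [0,0,0,0,0,0,0]

```text
time_s: 5.05
tool_pos: [0.5492, -0.0361, 0.1177]
tool_rot: [180.0, -0.0, 83.5]
force: [0.9, 0.5, -0.7]
grip_width: 0.0014
```

Run:
```python
from h import *
o=env.get_obs();print(o['time_s'],Li(o['tool_pos']),o['grip_width'],o['force'])
a=env.read_camera('side')[:,:,::-1];b=env.read_camera('wrist')[:,:,::-1]
A=cv2.resize(a[130:255,195:320],(500,500),interpolation=3);B=cv2.resize(b[60:260,150:400],(500,400)[:2]) 
B=cv2.copyMakeBorder(B,0,100,0,0,0)
cv2.imwrite('pics/g.png',cv2.resize(np.hstack([A,B]),(800,400)))
```

```text
5.05 [0.0065 0.0005 0.1177] 0.0014358273665257021 [ 0.9351  0.5153 -0.7269]
```

View pics/g.png

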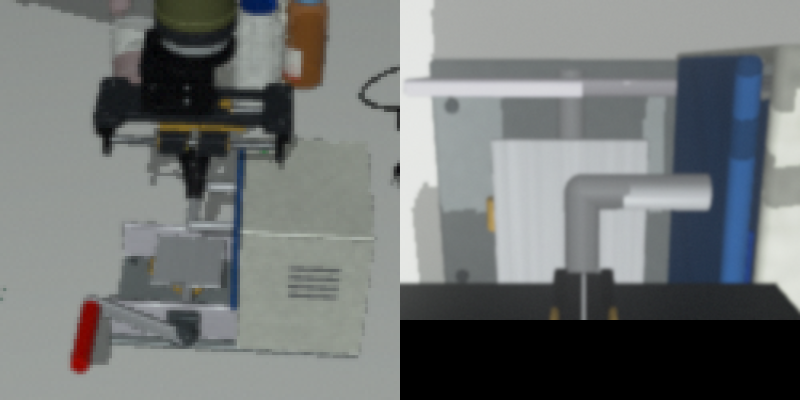

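Run:
```python
from h import *
o=env.get_obs();print(o['tool_pos'],o['grip_width'],cal('wrist')[1])
print('tip',proj('wrist',o['tool_pos']),'gp',proj('wrist',o['tool_pos']+[0,0,.0187]))
for z in(.1,.118,.136,.145): print(z,[np.round(proj('wrist',L(P)),1) for P in((.001,.032,z),(.013,.032,z),(.007,.026,z),(.007,.038,z),(.048,.076,z+.025),(.056,.0785,.17))])
b=env.read_camera('wrist')[:,:,::-1];cv2.imwrite('pics/w2.png',cv2.resize(b[90:290,140:400],(780,600),interpolation=3))
```

```text
[ 0.549  -0.0361  0.1175] 0.0007205409708172564 [[ 0.9936 -0.1089 -0.03    0.5573]
 [-0.113  -0.9561 -0.2703  0.039 ]
 [ 0.0007  0.2719 -0.9623  0.3155]
 [ 0.      0.      0.      1.    ]]
tip (np.float64(264.536366717221), np.float64(224.5848062598203)) gp (np.float64(264.5765750805253), np.float64(236.4347766253746))
0.1 [array([256.2, 168.8]), array([274.9, 168.8]), array([265.5, 177.9]), array([265.5, 159.5]), array([342.3,  97.7]), array([386.6,  91.4])]
0.118 [array([255.5, 174.9]), array([275.8, 174.9]), array([265.6, 184.8]), array([265.6, 164.9]), array([350.5,  97.7]), array([386.6,  91.4])]
0.136 [array([254.7, 182.2]), array([276.9, 182.2]), array([265.7, 192.9]), array([265.8, 171.3]), array([360.5,  97.7]), array([386.6,  91.4])]
0.145 [array([254.2, 186.4]), array([277.5, 186.4]), array([265.8, 197.5]), array([265.9, 175. ]), array([366.5,  97.8]), array([386.6,  91.4])]
```

View pics/w2.png

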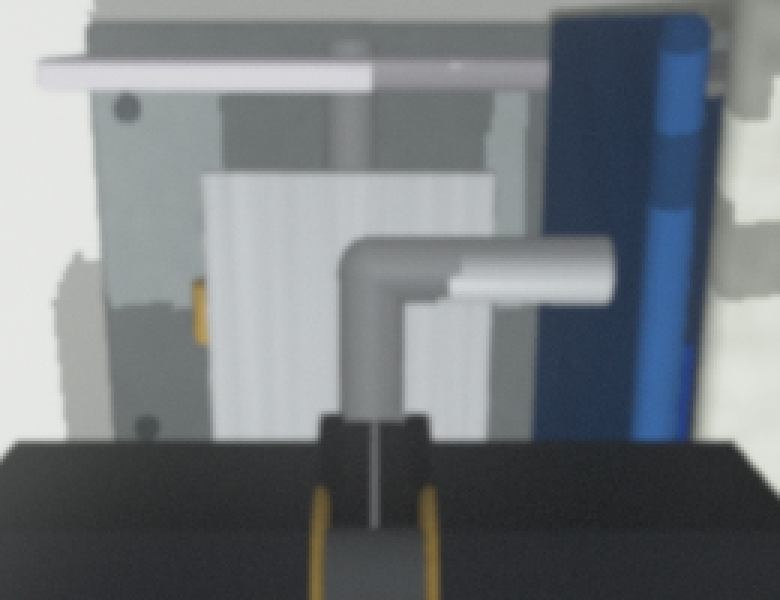

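Run:
```python
from h import *
f=lambda c,P:np.round(proj(c,P),1)
for z in(.1,.1175,.136,.15):
  P=np.array([.549,-.0361,z]);print(z,f('side',P),(f('side',P)-[195,130])*3.2, 'wrist +y face',f('wrist',P+[0,.0095,0]))
```

```text
0.1 [255.5 201.7] [193.6  229.44] wrist +y face [262.9 201.6]
0.1175 [255.5 197.7] [193.6  216.64] wrist +y face [262.8 210.1]
0.136 [255.5 193.4] [193.6  202.88] wrist +y face [262.7 220.6]
0.15 [255.6 190.1] [193.92 192.32] wrist +y face [262.5 230. ]
```

Run:
```python
from h import *
for z in(.186,.216,.26):print(z,np.round(proj('side',[.2784,.587,z]),1),np.round(proj('top',[.2784,.587,z]),1))
a=cv2.imread('pics/side0.png');b=cv2.imread('pics/w1.png')
A=cv2.resize(a[50:120,155:225],(400,400),interpolation=3);u=proj('side',[.2784,.587,.186]);cv2.circle(A,(int((u[0]-155)*400/70),int((u[1]-50)*400/70)),4,(0,255,0),1)
o=env.get_obs();t=proj('wrist',o['tool_pos']);g=proj('wrist',o['tool_pos']+[0,0,.0187])
for w in(t,g):cv2.circle(b,(int(w[0]*1.5),int(w[1]*1.5)),4,(0,0,255),1)
B=cv2.resize(b[300:500,230:560],(400,242));B=cv2.copyMakeBorder(B,0,158,0,0,0)
cv2.imwrite('pics/k.png',np.hstack([A,B]))
```

```text
0.186 [189.4  99.2] [ 74.2 286.9]
0.216 [188.6  92.9] [ 70.1 286.9]
0.26 [187.5  83.4] [ 63.7 287. ]
```

View pics/k.png

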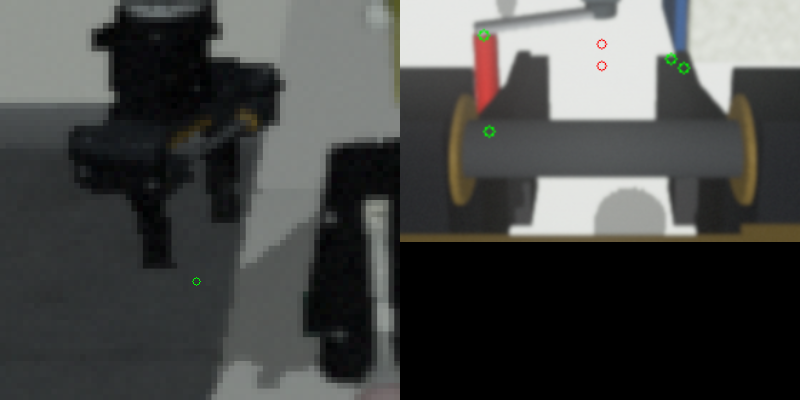

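In the start view and here, the fingertips appear about 30 mm short of the reported TCP. Both cameras put them at z≈0.147, so the fingers closed just above the bar. I'll apply that offset: reopen, go 29 mm deeper and grip again.

Emit:
send_rows:
  plan:
    - [32,0,0,0,0,0,0]
    - [32,0,0,0,0,0,0]
    - [32,0,0,0,0,0,0]
    - [32,0,0,0,0,0,0]
    - [32,0,1,10,0,0,0]
    - [32,0,0,10,0,0,0]
    - [32,0,0,9,0,0,0]
    - [32,0,0,0,0,0,0]

```text
time_s: 6.0
tool_pos: [0.5485, -0.0363, 0.0863]
tool_rot: [-179.8, 0.0, 83.5]
force: [-0.2, 0.5, -0.4]
grip_width: 0.0318
```

Emit:
send_rows:
  plan:
    - [0,0,0,0,0,0,0]
    - [0,0,0,0,0,0,0]
    - [0,0,0,0,0,0,0]
    - [0,0,0,0,0,0,0]
    - [0,0,0,0,0,0,0]
    - [0,0,0,0,0,0,0]

```text
time_s: 6.6
tool_pos: [0.5484, -0.036, 0.0887]
tool_rot: [-179.8, -0.0, 83.5]
force: [-5.0, 0.5, 4.2]
grip_width: 0.0114
```

Gripped at 11.4 mm. Pulling now.

Emit:
send_rows:
  plan:
    - [0,0,-5,0,0,0,0]
    - [0,0,-10,0,0,0,0]
    - [0,0,-10,0,0,0,0]
    - [0,0,-10,0,0,0,0]
    - [0,0,-10,0,0,0,0]
    - [0,0,-10,0,0,0,0]
    - [0,0,-10,0,0,0,0]
    - [0,0,-10,0,0,0,0]
    - [0,0,-10,0,0,0,0]
    - [0,0,-10,0,0,0,0]
    - [0,0,-8,0,0,0,0]
    - [0,0,0,0,0,0,0]

```text
time_s: 7.8
tool_pos: [0.4462, -0.0241, 0.0887]
tool_rot: [-179.9, -0.1, 83.5]
force: [-1.2, 1.0, 5.0]
grip_width: 0.0112
```

Emit:
send_rows:
  plan:
    - [0,0,-4,0,0,0,0]
    - [0,0,-4,0,0,0,0]
    - [0,0,-2,0,0,0,0]
    - [0,0,0,0,0,0,0]

```text
time_s: 8.2
tool_pos: [0.4394, -0.0234, 0.0887]
tool_rot: [179.8, -0.0, 83.5]
force: [5.2, 0.8, 0.2]
grip_width: 0.0113
```

Run:
```python
from h import *
o=env.get_obs();print(o['time_s'],Li(o['tool_pos']),o['tool_rot'],o['grip_width'],o['force'])
```

```text
8.2 [-0.1039  0.0007  0.0887] [179.7827  -0.0232  83.4749] 0.01127824793152828 [5.2256 0.815  0.229 ]
```

Emit:
send_rows:
  plan:
    - [0,0,-3,0,0,0,0]
    - [0,0,0,0,0,0,0]
    - [0,0,0,0,0,0,0]

```text
time_s: 8.5
tool_pos: [0.4396, -0.0234, 0.0888]
tool_rot: [179.4, -0.0, 83.5]
force: [15.0, 0.4, -10.0]
grip_width: 0.0114
```

Emit:
send_rows:
  plan:
    - [0,0,4,0,0,0,0]
    - [32,0,4,0,0,0,0]
    - [32,0,0,0,0,0,0]
    - [32,0,0,0,0,0,0]
    - [32,0,0,0,0,0,0]
    - [32,0,0,-20,0,0,0]
    - [32,0,0,-40,0,0,0]
    - [32,0,0,-40,0,0,0]
    - [32,0,0,-20,0,0,0]
    - [50,0,0,0,0,0,0]

```text
time_s: 9.5
tool_pos: [0.4447, -0.024, 0.2115]
tool_rot: [179.7, -0.1, 83.5]
force: [-0.5, -0.6, 0.1]
grip_width: 0.0352
```

Run:
```python
from h import *
o=env.get_obs();print(o['time_s'],Li(o['tool_pos']),o['tool_rot'],o['grip_width'],o['force'])
b=env.read_camera('wrist')[:,:,::-1].copy()
for P in((-.104,.032,.136),(-.104,-.032,.136),(-.0906,-.093,.074),(-.0906,-.177,.074)):
    u,v=proj('wrist',L(P));cv2.circle(b,(int(round(u)),int(round(v))),3,(0,255,0),1)
cv2.imwrite('pics/w3.png',b)
```

```text
9.5 [-0.0986  0.0006  0.2115] [179.6754  -0.1053  83.4581] 0.035162543092768644 [-0.5118 -0.6125  0.0521]
```

View pics/w3.png

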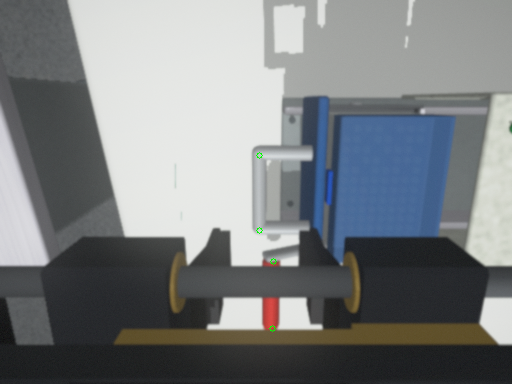

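The drawer is at its stop: 15 N moved it no further, and the handle sits on the marks at (259, 155–231). The red grip is also on its marks at (272, 261–329). Next I'll move over the grip and go down.

Emit:
send_rows:
  plan:
    - [50,-36,2,0,0,0,0]
    - [50,-36,2,0,0,0,0]
    - [50,-36,2,0,0,0,0]
    - [50,-35,2,0,0,0,0]
    - [50,0,0,30,0,0,0]
    - [50,0,0,30,0,0,0]
    - [50,0,0,20,0,0,0]
    - [50,0,0,0,0,0,0]
    - [50,0,0,0,0,0,0]

```text
time_s: 10.45
tool_pos: [0.4336, -0.1669, 0.1278]
tool_rot: [-179.9, 0.0, 83.5]
force: [0.2, 0.4, 0.9]
grip_width: 0.0498
```

Run:
```python
from h import *
o=env.get_obs();print(o['time_s'],Li(o['tool_pos']),o['tool_rot'],o['grip_width'],o['force'])
```

```text
10.45 [-0.0933 -0.1426  0.1278] [-179.8802    0.0196   83.4625] 0.04984174457071334 [0.2109 0.4014 0.898 ]
```

Emit:
send_rows:
  plan:
    - [50,0,2,30,0,0,0]
    - [50,0,0,30,0,0,0]
    - [50,0,0,30,0,0,0]
    - [50,0,0,12,0,0,0]
    - [50,0,0,0,0,0,0]
    - [0,0,0,0,0,0,0]
    - [0,0,0,0,0,0,0]
    - [0,0,0,0,0,0,0]
    - [0,0,0,0,0,0,0]
    - [0,0,0,0,0,0,0]
    - [0,0,0,0,0,0,0]
  grip_force: 15

```text
time_s: 11.55
tool_pos: [0.4358, -0.1671, 0.0266]
tool_rot: [-179.9, -0.0, 83.5]
force: [-3.1, -0.4, 5.4]
grip_width: 0.0194
```

Run:
```python
from h import *
o=env.get_obs();print(o['time_s'],Li(o['tool_pos']),o['tool_rot'],o['grip_width'],o['force'])
a0=np.radians(25)
th=np.radians(np.linspace(25,90,15));x=-100*np.cos(th);z=100*np.sin(th)
print(np.c_[np.diff(x),-np.diff(z)].round(1).tolist())
```

```text
11.55 [-0.0911 -0.1425  0.0266] [-179.9268   -0.0296   83.4655] 0.019413872898402802 [-3.1024 -0.3638  5.4431]
[[3.7, -7.2], [4.3, -6.9], [4.8, -6.5], [5.3, -6.1], [5.8, -5.6], [6.3, -5.1], [6.7, -4.6], [7.0, -4.1], [7.3, -3.5], [7.6, -2.9], [7.8, -2.3], [7.9, -1.6], [8.0, -1.0], [8.1, -0.3]]
```

Gripped at 19.4 mm. Now swinging along the arc; the last two steps wait for a check.

Emit:
send_rows:
  plan:
    - [0,0,3.7,-7.2,0,0,0]
    - [0,0,4.3,-6.9,0,0,0]
    - [0,0,4.8,-6.5,0,0,0]
    - [0,0,5.3,-6.1,0,0,0]
    - [0,0,5.8,-5.6,0,0,0]
    - [0,0,6.3,-5.1,0,0,0]
    - [0,0,6.7,-4.6,0,0,0]
    - [0,0,7.0,-4.1,0,0,0]
    - [0,0,7.3,-3.5,0,0,0]
    - [0,0,7.6,-2.9,0,0,0]
    - [0,0,0,0,0,0,0]

```text
time_s: 12.65
tool_pos: [0.495, -0.1743, 0.0811]
tool_rot: [-179.9, -0.0, 83.5]
force: [-8.4, 2.2, 13.3]
grip_width: 0.0193
```

Run:
```python
from h import *
o=env.get_obs();print(o['time_s'],Li(o['tool_pos']),o['tool_rot'],o['grip_width'],o['force'])
```

```text
12.65 [-0.0315 -0.1429  0.0811] [-179.9235   -0.0154   83.4729] 0.01929217004886922 [-8.36    2.1542 13.265 ]
```

Emit:
send_rows:
  plan:
    - [0,0,7.8,-2.8,0,0,0]
    - [0,0,7.9,-2.1,0,0,0]
    - [0,0,8.0,-1.2,0,0,0]
    - [0,0,8.1,-0.3,0,0,0]
    - [0,0,0,0,0,0,0]
    - [0,0,0,0,0,0,0]

```text
time_s: 13.25
tool_pos: [0.5273, -0.1783, 0.0866]
tool_rot: [179.9, 0.0, 83.5]
force: [-3.1, -1.4, 5.1]
grip_width: 0.0195
```

Run:
```python
from h import *
o=env.get_obs();print(o['time_s'],Li(o['tool_pos']),o['tool_rot'],o['grip_width'],o['force'])
a=env.read_camera('side')[:,:,::-1].copy();w=env.read_camera('wrist')[:,:,::-1].copy()
cv2.imwrite('pics/sA.png',a)
for n,im in(('side',a),('wrist',w)):
  for P in((0,-.093,.132),(0,-.177,.132)):
    u,v=proj(n,L(P));print(n,u,v);
A=cv2.resize(a[150:260,195:320],(500,440),interpolation=3);B=cv2.resize(w[60:340],(512*440//280,440))[:,150:650]
cv2.imwrite('pics/f1.png',cv2.resize(np.hstack([A,B]),(800,352)))
```

```text
13.25 [ 0.001  -0.1432  0.0866] [179.9169   0.0474  83.4588] 0.01945466258400171 [-3.0826 -1.3861  5.082 ]
side 251.41743934904605 213.2670636128248
side 249.1874688886645 232.58012193680358
wrist 262.8433550446566 156.1706070035586
wrist 262.87504021879613 317.50739523675804
```

View pics/f1.png

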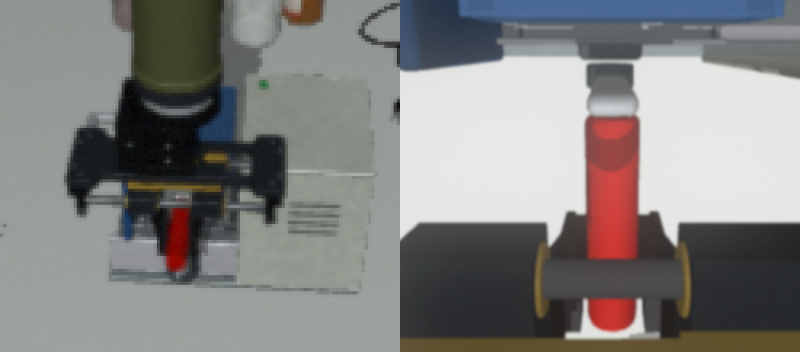

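Run:
```python
from h import *
o=env.get_obs();print(o['time_s'],Li(o['tool_pos']),o['force'])
for x in(-.003,0,.003):print([np.round(proj('wrist',L(P)),1) for P in((x,-.09,.032),(x,-.093,.132),(x,-.177,.132))])
w=env.read_camera('wrist')[:,:,::-1].copy()
h=w.astype(int);m=(h[:,:,2]>110)&(h[:,:,1]<80)&(h[:,:,0]<80)
for r in range(155,230,15):xs=np.nonzero(m[r])[0];print(r,xs.min(),xs.max(),(xs.min()+xs.max())/2)
g=cv2.cvtColor(w,cv2.COLOR_BGR2GRAY)
for r in(115,118,121,124):
  d=np.nonzero(g[r,235:290]<120)[0]+235;print(r,d.min() if len(d) else 0,d.max() if len(d) else 0)
s=cv2.resize(w[50:160,190:330],(700,550),interpolation=3);cv2.imwrite('pics/f2.png',s)
```

```text
13.35 [ 0.001  -0.1432  0.0866] [-3.2058 -1.3216  4.898 ]
[array([259. , 129.3]), array([256.2, 156.2]), array([257.1, 317.5])]
[array([263.1, 129.3]), array([262.8, 156.2]), array([262.9, 317.5])]
[array([267.2, 129.3]), array([269.5, 156.2]), array([268.7, 317.5])]
155 245 283 264.0
170 245 284 264.5
185 245 283 264.0
200 245 283 264.0
215 245 283 264.0
115 245 280
118 245 280
121 245 280
124 245 280
```

View pics/f2.png

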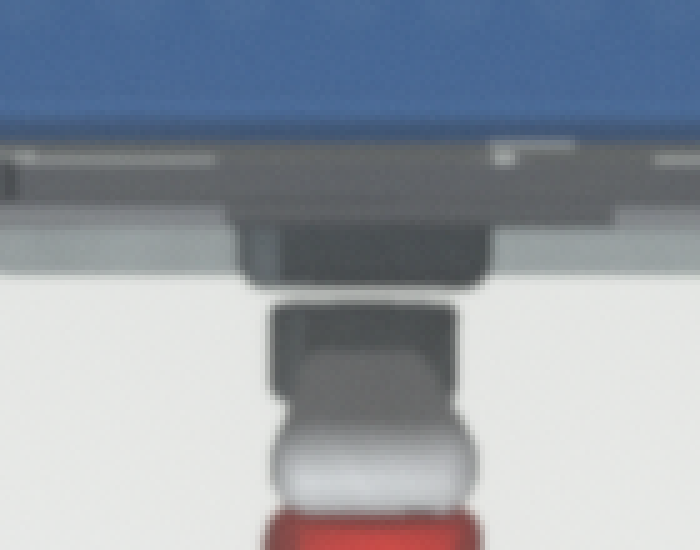

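The lever hub is centred at column 262.7 and the grip at 264.0. That puts the lever within about 1 mm (about 0.5°) of upright. One quick check that the box has risen.

Run:
```python
from h import *
w=env.read_camera('wrist');env.read_camera('side')
for c in('wrist','side'):
  for r in env.regions_of(c,'tip_box')[:1]:print(c,r['confidence'],r['rect'])
h=w.astype(int);m=(h[:,:,2]-h[:,:,0]>40)
for u in(225,262,300):print(u,np.nonzero(m[:140,u])[0][[0,-1]])
m2=m[60];xs=np.nonzero(m2)[0];print('row60',xs.min(),xs.max(),np.nonzero(np.diff(xs)>2)[0], xs[np.nonzero(np.diff(xs)>2)[0]])
for b,hx,hy in((.0635,.0455,.0615),(.081,.0455,.0615)):print(b,[np.round(proj('wrist',L(P)),1) for P in((0,-hy,b+.081),(0,-hy,b+.05),(0,-hy,b),(-hx,-hy,b+.081),(hx,-hy,b+.081))])
```

```text
wrist 0.79 [138.7, 0.0, 407.5, 82.6]
side 0.69 [244.8, 174.3, 269.7, 216.2]
225 [ 0 76]
262 [ 0 77]
300 [ 0 76]
row60 87 401 [17] [104]
0.0635 [array([262.9,  81.2]), array([263. ,  84.1]), array([263.1,  87.1]), array([145.9,  81.1]), array([379.6,  81.4])]
0.081 [array([262.8,  78.9]), array([262.9,  82.6]), array([263. ,  86.2]), array([128.9,  78.8]), array([396.4,  79.1])]
```

The box spans 268 px. The lifted height predicts 267.5 px and the unlifted height 234 px, so it has been raised.

```bash
python3 -c "
from cell import env
print(env.sign_off());o=env.get_obs();print(o['time_s'],o['tool_pos'],o['force'])"
```

```text
the job is handed in; nothing more can be done
None
the job is handed in; nothing more can be done
```

The drawer is out at its stop, and the arm is holding the cam lever upright with the tip box raised. I handed the job in at about 13.5 s of the 51 s allowed.

- **Drawer:** I gripped it by its bar and it travelled 110.1 mm. A further 15 N pull moved it no more, and a picture after I let go showed it still there.
- **Lever:** In the wrist picture the grip stands within about 1 mm (0.5°) of straight above its axis. The grip was closed at 19.5 mm, with about 6 N on the tool.
- **Tip box:** It looks 268 px wide in the wrist view. The lifted height predicts 267.5 px and the unlifted height about 234 px. It sits about 4 mm further along the loader's +x than I assumed.
- **What disagreed:** The visible fingertips were about 30 mm short of the reported TCP. The first grip closed just above the handle for that reason. I corrected the depth from the pictures and the second grip held.
- **Not checked:** I did not compare the other things on the bench before and after. The arm's path kept clear of them.

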